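# Close the loaded board test fixture

### The job

Two board test fixtures stand open on the electronics bench. Take the pull bar of the one with the circuit board in its nest, swing its pressure flap up over the top and lower it gently, without letting it drop, until it rests fully closed; leave the empty fixture open, and let go.

Things in the scene. Friction and masses are not known exactly. Their poses are not given: they have to be found in the camera images.
- flap (a joint): opening angle of the loaded fixture's pressure flap: 0 = fully closed, flat on its rest pads; it starts leaning back on its open stop at 2.0 (about 115 degrees, past vertical). The hinge is free: let go in between, the flap falls to one stop or the other; flap about 250 g (175 to 350 g).
- flap_bar (a point): middle of the round steel pull bar on the free edge of the loaded fixture's flap: 12 mm thick, 76 mm long between its two side arms, parallel to the hinge. Axes of the flap: y along the bar; when closed x points level to the hinge, z up. The 8 mm flap plate ends 42 mm from the bar along x, its top 22 mm lower, so fingers can straddle the bar from above at every angle; the round bar can turn between them.
- loaded_hinge (a point): middle of the hinge line of the fixture holding a green circuit board (black base 200 x 150 mm), 55 mm above the bench, fixed; y along the hinge, -x level to the fixture's front, z up. At flap angle a the bar is at x = -130 cos a + 30 sin a, z = 130 sin a + 30 cos a (mm): closed, at -130, +30. The base spans x -170 to +30, y +-75, its top at z = -7 mm.
- spare_bar (a point): middle of the pull bar of the other, identical fixture, whose nest is empty (no board). Its flap stands open in the same way and is to be left so.

How it is judged (in metres and radians):
At the end, for the whole second after the job is handed in: The loaded fixture's flap is closed to within 0.08 rad (about 10 mm at the bar) and at rest; the bar of the empty fixture's open flap is within 30 mm of where it started (value of joint flap below 0.08 rad and velocity of joint flap between -0.1 and 0.1 rad/s and distance of spare_bar from where it was at the start of the episode below 0.03 m); the robot touches nothing.
It fails at once if the loaded fixture's flap drops or is slammed: it turns faster than 2.5 rad/s (about 0.33 m/s at the bar) towards closed within the last 0.5 rad (value of joint flap below 0.5 rad and velocity of joint flap below -2.5 rad/s).
It fails at once if the empty fixture's flap is moved: its bar gets more than 60 mm from where it started (distance of spare_bar from where it was at the start of the episode above 0.06 m).
It also fails if it takes over 38 s, if anything falls off the work surface, if the arm or the gripper's body presses on something with over 40 N, if the wrist force passes 120 N, or if a joint passes its speed limit or range.

### The arm

A 6-joint arm with a two-finger parallel gripper is mounted at the origin on the work surface. World frame = base frame: x ahead of the robot, y to its left, z up, the work surface at z = 0. Lengths are in mm, angles in rad, forces in N, time in s.
With the tool pointing down it reaches from about 300 to 775 mm from the base axis. Payload 14.6 kg.
Tool frame: the origin (TCP) lies midway between the tips of the shut fingers; the grasp point (between the pads) lies grasp_offset behind it (grasp_offset is the distance from the TCP to the grasp point, in mm); z points along the fingers, y is the line along which they close (so a half turn about z gives the same grasp; the last joint's range is limited). The gripper opens to 94 mm and grips with 3 to 60 N. Pads are 16 mm wide; open, the fingers measure 119 mm over their backs; the gripper's body (75 mm by 177 mm) begins 78 mm behind the grasp point.
Start: joints at [1.083, 0.3, 1.521, -0, 1.321, -0.067], TCP at [224.666, 502.01, 205.446] pointing down, gripper open.
Joint ranges: [-3.03, 3.03], [-0.79, 2.21], [0.23, 2.52], [-1.04, 4.18], [0, 3.07], [-2.55, 2.55]. Speed limits (rad/s): [2.22, 2.22, 2.57, 3.14, 3.14, 3.14].

### API

Orientations are given as [roll, pitch, yaw] about the fixed x, y, z axes, in that order (R = Rz(yaw) Ry(pitch) Rx(roll)).
In Python, from cell import * gives the robot as it stands. The module is installed in compiled form; this text tells all that it offers.
- The arm moves only by the shell command python3 -m jog 'ROWS' [FORCE]. ROWS is JSON, a list of rows, each a list of 3 entries, a list of its own where there are three numbers: the finger opening in mm, from 0 to 94, then the shift along the tool's x, y, z in units of 50 mm (1.0 is 50 mm), then the turn about the tool's z in units of 180 degrees (1.0 is 180 degrees). In form: [[fingers, [dx, dy, dz], twist], ...]. A call has 1 to 20 rows; each row shifts and turns the commanded pose from where the row before left it, along the tool's axes as they then stand; what a row does not reach is not made up. A row lasts 1/10 s, in which the tool goes at most 50 mm and 8.59 degrees, less where a joint would pass 70% of its speed; a pose out of reach is approached as far as the arm can. A call with a number of a shift or a turn outside -1 to 1 is refused whole. A call with a gripper value outside its range is refused whole. The fingers move at their own pace and stop on an object; FORCE is the grip in N (left out, the last holds). Time passes only in rows, so rows that do not move let the fingers close. It gives the time, the measured TCP pose, the force, the opening and the grip force at its end, in the units of the state.
- read_state(): the state, without advancing time (a new reading comes with each control period).
- camera(name): name is "side" or "top" or "wrist"; returns the picture (400x640x3 uint8, red, green, blue); there is no depth.
- calibration(name): a dict with "mtx" (3x3 intrinsics, pixels), "cam_to_world" (4x4, takes a point from camera to world coordinates); the wrist camera has in their place "hand_eye" (4x4, takes a point from camera to tool coordinates, whose origin is the TCP and whose axes are the flange's). Camera axes: x right, y down, z forward; pixel columns grow to the right and rows downward; lengths in mm; the calibration is good to about 2 mm. A picture is of the moment at which its call begins: read the wrist's pose just before it. calibration takes no time and is no camera call.
- sign_off(): hands the job in; it is judged then, once.
Trained networks look in the newest picture that a camera, given by its name, has taken for a name from the list of things; names that differ only in an ending like _2 or _b are one class to them, and where a whole thing is asked for, a point or a joint stands for the part that bears it (a point fixed in the world has none). Each returns a list of dicts, best first, with "conf" (0 to 1); they miss things now and then, are a little off and sometimes report something else, mostly with a low value. They report only what shows in the picture. A call takes as long as a camera call.
- regions_of(camera, query): "pixels" (400x640 bool, what is visible of it) and "rect" ([centre column, centre row, width, height] in pixels, round what is visible of it).
The state is a dict: "clock": time; "joints": joint angles; "qd": joint speeds; "effort": joint torques, N m; "eef_pos": TCP position; "eef_rot": TCP orientation; "wrist_force": force on the tool from outside, world axes, zero at the start; "moment": the same for the moment, N m; "finger_gap": finger opening in mm; "finger_force": force on a finger pad.
Only numpy, scipy, OpenCV 4.12 (cv2) and the standard library are available. Lean on these libraries where they do the work, as an engineer would, in place of code of your own. Each camera call takes 0.05 s, during which the arm holds its last target. There are 200 camera calls.

## Working session

There is one attempt and no reset: what is moved stays moved. The work goes in short steps, Python scripts to look and compute and a shell command to move; the robot and the scene stay as the last step left them, time stands still between calls to the robot, and variables do not carry over. Pictures are saved under pics/ and viewed, at most 10 in all, crops included, and the job is handed in when it is done.

```bash
mkdir -p pics; python3 - <<'E'
from cell import *
import cv2,numpy as np
s=read_state();print({k:np.round(v,3).tolist() for k,v in s.items()})
a=camera("top");b=camera("side")
for n in("top","side"):
    c=calibration(n);print(n,np.round(c["mtx"],1).tolist(),np.round(c["cam_to_world"],3).tolist())
    for q in("flap_bar","spare_bar","flap","loaded_hinge"):
        try: print(q,[(round(r["conf"],2),np.round(r["rect"]).tolist()) for r in regions_of(n,q)][:4])
        except Exception as e: print(q,e)
cv2.imwrite("pics/t.png",a[...,::-1]);cv2.imwrite("pics/s.png",b[...,::-1])
E
```

```text
{'clock': 0.0, 'joints': [1.083, 0.3, 1.522, -0.0, 1.321, -0.067], 'qd': [-0.002, -0.001, -0.0, -0.001, -0.001, -0.0], 'effort': [0.0, -53.182, -35.273, 0.071, 0.025, -0.0], 'eef_pos': [224.556, 501.782, 204.881], 'eef_rot': [-3.14, -0.0, 2.721], 'wrist_force': [-0.057, 0.352, 0.143], 'moment': [0.022, 0.026, 0.002], 'finger_force': 0.0, 'finger_gap': 93.878}
top [[364.1, 0.0, 318.1], [0.0, 364.1, 193.2], [0.0, 0.0, 1.0]] [[-0.024, -0.981, 0.192, 315.396], [-1.0, 0.025, 0.0, 15.635], [-0.005, -0.192, -0.981, 888.828], [0.0, 0.0, 0.0, 1.0]]
flap_bar [(0.58, [316.0, 126.0, 65.0, 68.0])]
spare_bar [(0.87, [457.0, 151.0, 84.0, 72.0]), (0.42, [316.0, 125.0, 69.0, 68.0])]
flap [(0.59, [315.0, 128.0, 65.0, 70.0])]
loaded_hinge [(0.87, [326.0, 156.0, 92.0, 138.0])]
side [[372.8, 0.0, 322.6], [0.0, 372.8, 204.3], [0.0, 0.0, 1.0]] [[0.863, -0.381, 0.331, 171.32], [-0.505, -0.639, 0.58, -500.898], [-0.009, -0.668, -0.744, 777.366], [0.0, 0.0, 0.0, 1.0]]
flap_bar [(0.95, [371.0, 183.0, 58.0, 67.0])]
spare_bar [(0.7, [446.0, 301.0, 76.0, 88.0]), (0.26, [371.0, 183.0, 59.0, 71.0])]
flap [(0.69, [369.0, 183.0, 60.0, 70.0])]
loaded_hinge [(0.72, [348.0, 208.0, 101.0, 126.0])]
```

```bash
python3 - <<'E'
import cv2
a=cv2.imread("pics/t.png")[60:260,240:520];b=cv2.imread("pics/s.png")[120:370,270:530]
import numpy as np
cv2.imwrite("pics/tc.png",cv2.resize(a,None,fx=2.8,fy=2.8,interpolation=2));cv2.imwrite("pics/sc.png",cv2.resize(b,None,fx=2.4,fy=2.4,interpolation=2))
E
```

```text
(no output)
```

View pics/tc.png

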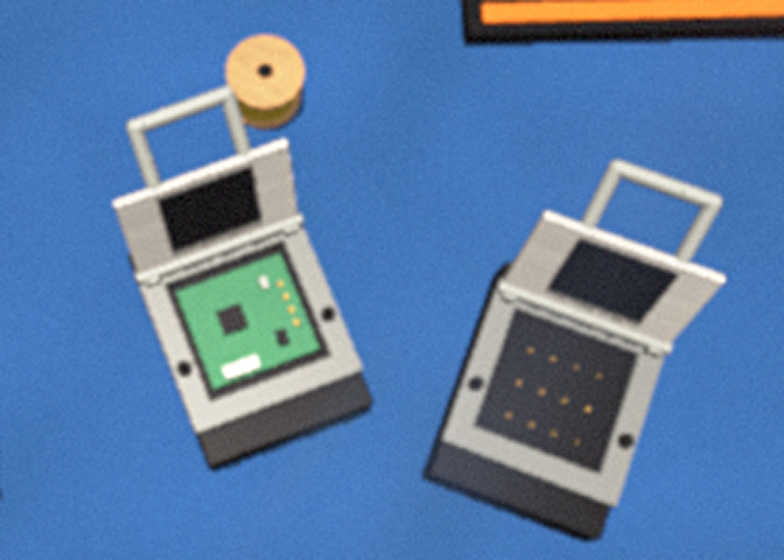

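View pics/sc.png

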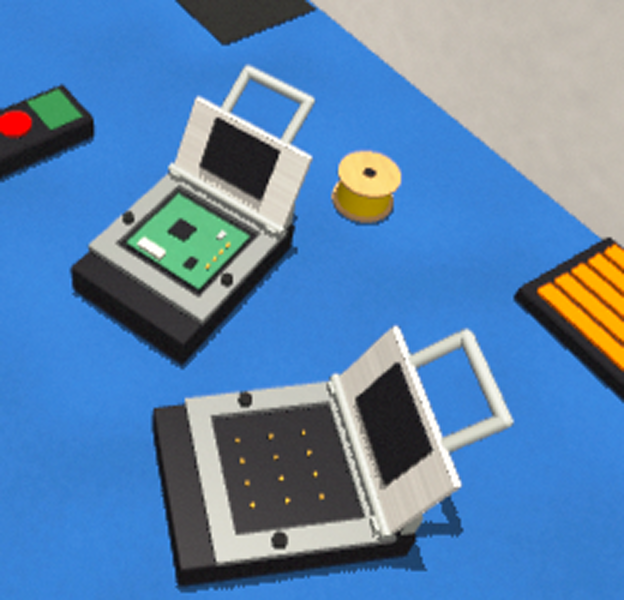

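Top crop: the loaded fixture (green board) is the left one, with bar ends at crop pixels (131,124) and (232,92). The side view agrees, with bar ends at (247,70) and (311,100). A yellow spool stands beside the right end of the bar, behind it. I'll fit the fixture pose from both views.

```bash
cat > h.py <<'E'
from cell import *
import numpy as np
from scipy.optimize import least_squares
from scipy.spatial.transform import Rotation as R
def proj(n,P):
    c=calibration(n);T=np.linalg.inv(c["cam_to_world"]);p=c["mtx"]@(T[:3,:3]@np.asarray(P)+T[:3,3]);return p[:2]/p[2]
def ray(n,uv):
    c=calibration(n);T=c["cam_to_world"];d=T[:3,:3]@np.linalg.solve(c["mtx"],[*uv,1]);return T[:3,3],d
def barlocal(a): return -130*np.cos(a)+30*np.sin(a),130*np.sin(a)+30*np.cos(a)
E
python3 - <<'E'
from h import *
t=lambda u,v:("top",np.array([u/2.8+240,v/2.8+60])); s=lambda u,v:("side",np.array([u/2.4+270,v/2.4+120]))
bx,bz=barlocal(2.0)
O=[(t(131,124),(bx,42,bz)),(t(232,92),(bx,-42,bz)),(s(247,70),(bx,42,bz)),(s(311,100),(bx,-42,bz)),
(t(212,467),(-170,75,-55)),(t(371,405),(-170,-75,-55)),(s(72,292),(-170,75,-55)),(s(184,363),(-170,-75,-55)),(t(198,432),(-170,75,-7)),(t(361,372),(-170,-75,-7))]
def W(p,l): 
    c,s_=np.cos(p[2]),np.sin(p[2]);return np.array([p[0]+c*l[0]-s_*l[1],p[1]+s_*l[0]+c*l[1],55+l[2]])
f=lambda p:np.concatenate([proj(o[0][0],W(p,o[1]))-o[0][1] for o in O])
r=least_squares(f,[400,50,0.4],loss="soft_l1");print(r.x,np.round(r.fun.reshape(-1,2) if 0 else f(r.x).reshape(-1,2),1).tolist())
for a in(2,0):
    b=barlocal(a);print(a,W(r.x,(b[0],0,b[1])))
# independent triangulation of bar ends
for A,B in((O[0][0],O[2][0]),(O[1][0],O[3][0])):
    o1,d1=ray(*A);o2,d2=ray(*B);k=np.linalg.lstsq(np.c_[d1,-d2],o2-o1,rcond=None)[0];print(o1+k[0]*d1,o2+k[1]*d2)
for g in regions_of("top","spool")[:0]:pass
for l in((212,467),(371,405)):
  o,d=ray(*t(*l));print(o-d*o[2]/d[2])
o,d=ray(*t(265,70));
for z in(0,40,60):print("spool",z,o+d*(z-o[2])/d[2])
E
```

```text
[5.91491834e+02 1.33602978e+01 3.44805678e-01] [[-1.0, -0.1], [-0.5, -1.9], [-0.1, -0.8], [1.3, 0.6], [-1.0, -0.0], [-1.2, 0.2], [0.7, -1.4], [0.2, 1.1], [3.7, 10.3], [5.2, 8.7]]
2 [668.08003015  40.86718863 160.72426039]
0 [469.14348447 -30.58149618  85.        ]
[653.91938922  78.34866379 160.03874249] [653.19046233  78.61866918 159.72338924]
[6.75269989e+02 4.83872101e-01 1.65927149e+02] [6.76270663e+02 9.27602048e-02 1.66433501e+02]Traceback (most recent call last):
  File "<stdin>", line 15, in <module>
ValueError: it knows: flap, flap_bar, loaded_hinge, spare_bar
```

```bash
python3 -m jog '[[60,[-0.59,-0.24,-0.2],0],[60,[-0.59,-0.24,-0.2],0],[60,[-0.59,-0.24,-0.2],0],[60,[-0.59,-0.24,-0.2],0],[60,[-0.59,-0.24,-0.2],0],[60,[-0.59,-0.24,-0.2],0],[60,[-0.59,-0.24,-0.2],0],[60,[-0.59,-0.24,0],0],[60,[-0.59,-0.24,0],0],[60,[-0.59,-0.24,0],0],[60,[-0.59,-0.24,0],0],[60,[-0.59,-0.24,0],0],[60,[-0.59,-0.24,0],0],[60,[-0.59,-0.24,0],0],[60,[-0.59,-0.24,0],0],[60,[-0.59,-0.24,0],0],[60,[-0.59,-0.24,0],0],[60,[-0.59,-0.24,0],0],[60,[-0.59,-0.24,0],0],[60,[0,0,0],0]]'
python3 -m jog '[[60,[0,0,0],0.043],[60,[0,0,0],0.043],[60,[0,0,0],0.043],[60,[0,0,0],0.043],[60,[0,0,0],0.042],[60,[0,0,0],0.042],[60,[0,0,0],0],[60,[0,0,0],0]]'
python3 - <<'E'
from h import *
import cell,cv2
print(getattr(cell,"grasp_offset",None),[k for k in dir(cell) if k[0]!='_'])
s=read_state();print(s["clock"],s["eef_pos"],s["eef_rot"],s["joints"])
im=camera("wrist");c=calibration("wrist");print(c)
print([(r["conf"],r["rect"]) for r in regions_of("wrist","flap_bar")])
cv2.imwrite("pics/w.png",im[...,::-1])
E
```

```text
clock: 2.5
eef_pos: [644.6, 62.2, 274.3]
eef_rot: [-3.141, -0.001, 2.718]
wrist_force: [-0.5, 0.8, -0.6]
finger_gap: 60.0
finger_force: 0.0
clock: 3.3
eef_pos: [642.9, 65.3, 275.5]
eef_rot: [-3.142, -0.0, 1.921]
wrist_force: [0.4, 0.6, 0.0]
finger_gap: 59.6
finger_force: 0.0
18.8 ['Unreachable', 'calibration', 'camera', 'grasp_offset', 'read_state', 'regions_of', 'sign_off']
3.3 [642.90525421  65.32766002 275.50097762] [-3.14157277e+00 -4.00719159e-05  1.92083528e+00] [ 4.45843503e-02  4.87226422e-01  1.10370576e+00  3.22449370e-05
  1.55069148e+00 -3.05455251e-01]
{'mtx': array([[301.75837844,   0.        , 320.63900621],
       [  0.        , 301.75837844, 197.19818745],
       [  0.        ,   0.        ,   1.        ]]), 'hand_eye': array([[-4.74922174e-05, -9.73664023e-01, -2.27987649e-01,
         6.50417011e+01],
       [ 9.99999536e-01, -2.65681150e-04,  9.26330804e-04,
        -6.17992461e-01],
       [-9.62506998e-04, -2.27987499e-01,  9.73663584e-01,
        -1.79467561e+02],
       [ 0.00000000e+00,  0.00000000e+00,  0.00000000e+00,
         1.00000000e+00]])}
[(0.62, [301.8, 209.6, 74.6, 135.3])]
```

View pics/w.png

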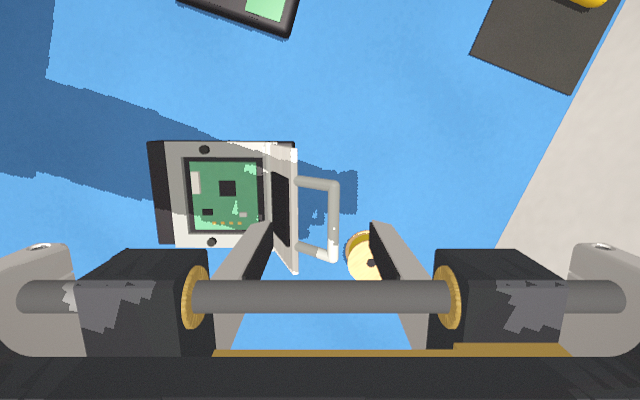

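Wrist view: the bar runs from (334,183) to (334,258) between its arms. The spool at (365,255) is near the right finger, but low on the bench.

```bash
python3 - <<'E'
from h import *
s=read_state();Rw=R.from_euler("xyz",s["eef_rot"]).as_matrix();c=calibration("wrist");H=c["hand_eye"]
P=[]
for uv in((334,183),(334,258)):
    d=Rw@H[:3,:3]@np.linalg.solve(c["mtx"],[*uv,1]);o=Rw@H[:3,3]+s["eef_pos"];P.append(o+d*(161.5-o[2])/d[2])
P=np.array(P);m=P.mean(0);v=P[0]-P[1];print(P,m,np.linalg.norm(v),"yaw",np.arctan2(-v[0],v[1]))
for tgt in (m,np.array([668,40.9,161])):print("tool shift mm",Rw.T@(tgt-s["eef_pos"]))
E
```

```text
[[651.45403109  79.66131406 161.5       ]
 [679.52671374   4.87467172 161.5       ]] [665.49037242  42.26799289 161.5       ] 79.881896474876 yaw 0.35909525713702867
tool shift mm [-29.21499222  13.26516886 114.02246799]
tool shift mm [-31.35880395  15.15555921 114.52259871]
```

```bash
python3 -m jog '[[44,[-0.3,0.14,0],0],[44,[-0.3,0.14,0],0],[44,[0,0,0.4],0],[44,[0,0,0.4],0],[44,[0,0,0.4],0],[44,[0,0,0.4],0],[44,[0,0,0.4],0],[44,[0,0,0.3],0],[44,[0,0,0.2],0],[44,[0,0,0.1],0],[44,[0,0,0.06],0],[44,[0,0,0],0],[44,[0,0,0],0]]'
python3 - <<'E'
from h import *
import cv2
cv2.imwrite("pics/w2.png",camera("wrist")[...,::-1])
s=read_state();print(s["eef_pos"],s["clock"])
E
```

```text
clock: 4.7
eef_pos: [666.7, 41.5, 143.1]
eef_rot: [3.141, 0.0, 1.917]
wrist_force: [-0.5, 0.1, 0.1]
finger_gap: 44.0
finger_force: 0.0
[666.75306466  41.46504652 143.20397435] 4.75
```

View pics/w2.png

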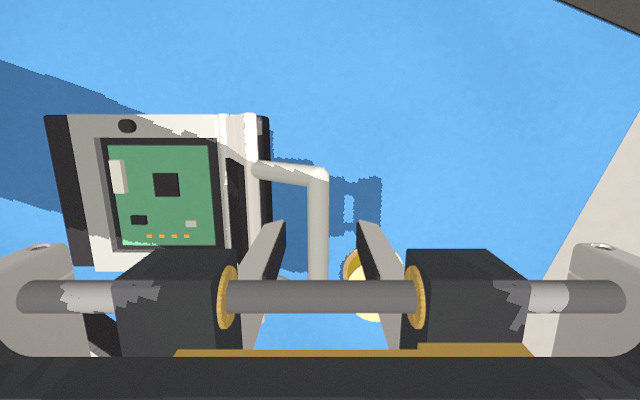

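The bar runs down between the fingers at column ~318, centred. Closing.

```bash
python3 -m jog '[[0,[0,0,0],0],[0,[0,0,0],0],[0,[0,0,0],0],[0,[0,0,0],0],[0,[0,0,0],0],[0,[0,0,0],0]]' 15
python3 - <<'E'
from h import *
s=read_state();p=s["eef_pos"]
# bar xz relative hinge: arc steps in tool (y,z) units
A=np.r_[2.0:0:-.1,0];x,z=barlocal(A)
print("rows a -> dy,dz units (tool y = fixture +x, z down)")
for a,b,c in zip(A[1:],np.diff(x)/50,-np.diff(z)/50):print(round(a,2),round(b,3),round(c,3))
E
```

```text
clock: 5.35
eef_pos: [665.2, 41.0, 142.4]
eef_rot: [-3.138, -0.001, 1.916]
wrist_force: [-11.5, -3.1, 5.1]
finger_gap: 11.5
finger_force: 15.0
rows a -> dy,dz units (tool y = fixture +x, z down)
1.9 -0.219 -0.152
1.8 -0.233 -0.129
1.7 -0.245 -0.105
1.6 -0.254 -0.08
1.5 -0.261 -0.055
1.4 -0.265 -0.028
1.3 -0.267 -0.002
1.2 -0.266 0.025
1.1 -0.262 0.051
1.0 -0.255 0.077
0.9 -0.246 0.102
0.8 -0.235 0.126
0.7 -0.221 0.149
0.6 -0.205 0.171
0.5 -0.187 0.19
0.4 -0.167 0.208
0.3 -0.145 0.224
0.2 -0.122 0.237
0.1 -0.098 0.248
0.0 -0.073 0.257
```

```bash
python3 -m jog '[[0,[0,-0.11,-0.076],0],[0,[0,-0.11,-0.076],0],[0,[0,-0.116,-0.064],0],[0,[0,-0.116,-0.064],0],[0,[0,-0.122,-0.052],0],[0,[0,-0.122,-0.052],0],[0,[0,-0.127,-0.04],0],[0,[0,-0.127,-0.04],0],[0,[0,-0.13,-0.028],0],[0,[0,-0.13,-0.028],0],[0,[0,0,0],0]]'
python3 - <<'E'
from h import *
import cv2
a=camera("side");cv2.imwrite("pics/s2.png",cv2.resize(a[100:300,250:510,::-1],None,fx=2.4,fy=2.4))
s=read_state();print(s["eef_pos"],s["wrist_force"],s["moment"],s["finger_gap"])
E
```

```text
clock: 6.45
eef_pos: [608.8, 20.7, 168.6]
eef_rot: [-3.141, -0.0, 1.916]
wrist_force: [0.7, 2.2, 3.2]
finger_gap: 11.6
finger_force: 15.0
[609.164397    20.89312295 168.5128035 ] [0.38492579 2.81138981 3.31064046] [ 0.39405844 -0.08796844 -0.02210474] 11.146113126072143
```

View pics/s2.png

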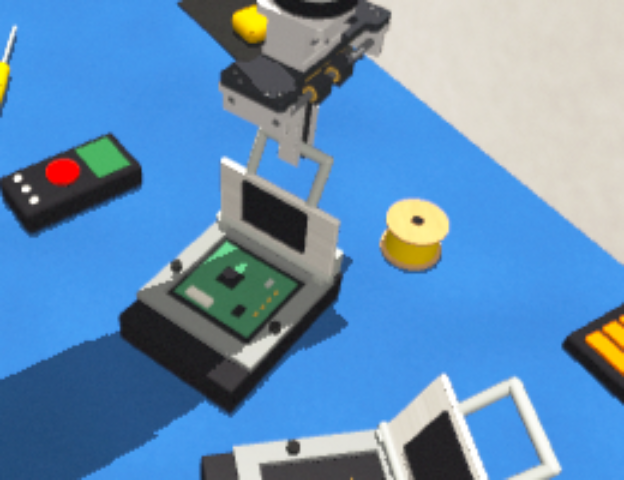

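The side view shows the bar held at (285,150) and the flap following, about upright. The forces are small, so I'll carry on along the arc.

```bash
python3 -m jog '[[0,[0,-0.132,-0.014],0],[0,[0,-0.132,-0.014],0],[0,[0,-0.133,-0.001],0],[0,[0,-0.133,-0.001],0],[0,[0,-0.133,0.012],0],[0,[0,-0.133,0.012],0],[0,[0,-0.131,0.025],0],[0,[0,-0.131,0.025],0],[0,[0,-0.128,0.038],0],[0,[0,-0.128,0.038],0],[0,[0,-0.123,0.051],0],[0,[0,-0.123,0.051],0],[0,[0,-0.118,0.063],0],[0,[0,-0.118,0.063],0],[0,[0,-0.111,0.075],0],[0,[0,-0.11,0.075],0],[0,[0,0,0],0]]'
python3 - <<'E'
from h import *
s=read_state();p=s["eef_pos"]
h=np.array([591.5-1,13.4+.5]);d=np.array([np.cos(.346),np.sin(.346)])
print((p[:2]-h)@d,(p[:2]-h)@[-d[1],d[0]],p[2]+18.8-55,"model a=.7:",barlocal(.7),s["wrist_force"])
E
```

```text
clock: 8.2
eef_pos: [513.9, -13.5, 142.9]
eef_rot: [-3.14, -0.0, 1.916]
wrist_force: [0.1, 1.0, -1.1]
finger_gap: 11.2
finger_force: 15.0
-81.38779401596824 0.20036837751164072 106.7447708857425 model a=.7: (np.float64(-80.10295372985277), np.float64(106.6935649594345)) [ 0.06372349  0.97072644 -1.14835757]
```

```bash
python3 -m jog '[[0,[0,-0.103,0.085],0],[0,[0,-0.102,0.086],0],[0,[0,-0.094,0.095],0],[0,[0,-0.093,0.095],0],[0,[0,-0.084,0.104],0],[0,[0,-0.083,0.104],0],[0,[0,-0.073,0.112],0],[0,[0,-0.072,0.112],0],[0,[0,-0.061,0.118],0],[0,[0,-0.061,0.119],0],[0,[0,-0.049,0.124],0],[0,[0,-0.049,0.124],0],[0,[0,-0.037,0.12],0],[0,[0,-0.02,0.07],0],[0,[0,-0.01,0.04],0],[0,[0,0,0],0],[0,[0,0,0],0]]'
python3 - <<'E'
from h import *
s=read_state();p=s["eef_pos"]
h=np.array([591.5-1,13.4+.5]);d=np.array([np.cos(.346),np.sin(.346)])
print((p[:2]-h)@d,p[2]+18.8-55,s["wrist_force"])
E
```

```text
clock: 9.9
eef_pos: [467.5, -30.1, 67.6]
eef_rot: [-3.14, -0.0, 1.917]
wrist_force: [-7.6, -1.9, 1.2]
finger_gap: 11.7
finger_force: 15.0
-130.6830453180077 31.428861143099795 [-7.63281881 -1.87901512  1.22707245]
```

```bash
python3 -m jog '[[0,[0,0.01,0.03],0],[0,[0,0,0.03],0],[0,[0,0,0.03],0],[0,[0,0,0],0]]'
```

```text
clock: 10.3
eef_pos: [466.3, -30.5, 62.4]
eef_rot: [-3.136, -0.001, 1.917]
wrist_force: [-16.1, -7.2, 3.4]
finger_gap: 11.4
finger_force: 15.0
```

```bash
python3 - <<'E'
from h import *
import cv2
a=camera("side");b=camera("wrist")
cv2.imwrite("pics/s3.png",np.hstack([cv2.resize(a[120:300,230:410,::-1],(400,400)),cv2.resize(b[:,:400,::-1],(400,400))]))
E
```

```text
(no output)
```

View pics/s3.png

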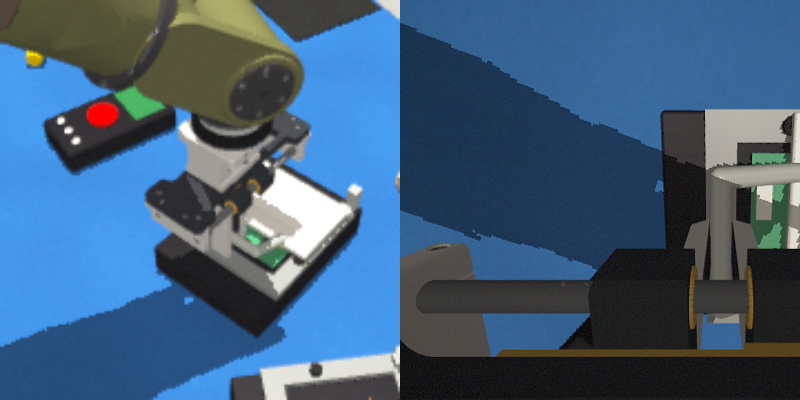

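```bash
python3 -m jog '[[0,[0,0.02,0.03],0],[0,[0,0.02,0.03],0],[0,[0,0,0],0],[0,[0,0,0],0]]'; python3 -c "
from cell import *
s=read_state();print(s['wrist_force'],s['moment'],s['eef_rot'])"
```

```text
clock: 10.8
eef_pos: [467.5, -30.2, 60.3]
eef_rot: [-3.134, -0.001, 1.917]
wrist_force: [-27.2, -12.1, 19.3]
finger_gap: 13.9
finger_force: 15.0
[-27.22964509 -12.09409978  19.31950384] [-2.18280842  4.9722403   0.0412335 ] [-3.13420006e+00 -8.98751761e-04  1.91686923e+00]
```

```bash
python3 -m jog '[[0,[0,-0.04,-0.02],0],[0,[0,-0.03,-0.02],0],[0,[0,0,0],0],[16,[0,0,0],0],[20,[0,0,0],0],[26,[0,0,0],0],[30,[0,0,0],0],[30,[0,0,0],0],[30,[0,0,0],0]]'
```

```text
clock: 11.7
eef_pos: [467.2, -30.3, 62.7]
eef_rot: [3.141, 0.0, 1.917]
wrist_force: [-0.1, 0.6, -0.8]
finger_gap: 30.2
finger_force: 0.0
```

Released with no force left. I'll lift slowly at first, then well clear.

```bash
python3 -m jog '[[30,[0,0,-0.1],0],[30,[0,0,-0.2],0],[30,[0,0,-0.2],0],[30,[0,0,-0.4],0],[30,[0,0,-0.5],0],[30,[0,0,-0.5],0],[30,[0,0,-0.5],0],[30,[0,0,-0.5],0],[30,[0,0,-0.3],0],[30,[0,0,0],0],[30,[0,0,0],0]]'
python3 - <<'E'
from h import *
import cv2
a=camera("side");b=camera("wrist")
cv2.imwrite("pics/s4.png",np.hstack([cv2.resize(a[120:370,230:510,::-1],(400,360)),cv2.resize(b[:,160:600,::-1],(400,360))]))
E
```

```text
clock: 12.8
eef_pos: [466.9, -30.3, 222.6]
eef_rot: [3.141, 0.0, 1.917]
wrist_force: [0.1, -1.2, -0.3]
finger_gap: 30.0
finger_force: 0.0
```

View pics/s4.png

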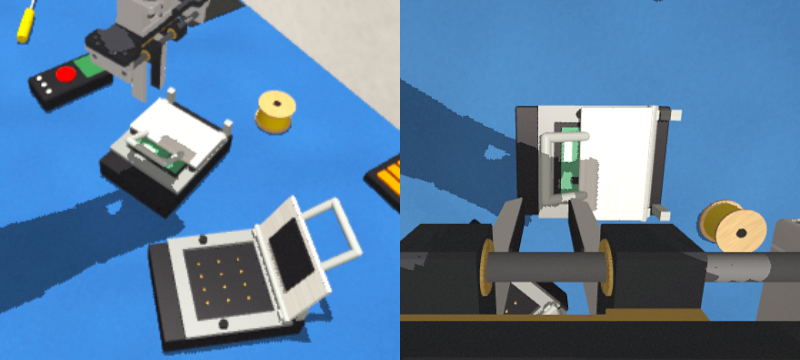

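The loaded fixture's flap lies flat and closed. The empty one is still open and the gripper is clear.

```bash
python3 -c "
from cell import *
print(sign_off())"
```

```text
the job is handed in; nothing more can be done
None
```

I lowered the loaded fixture's flap until it rested closed, then let go and lifted clear; the empty fixture still stands open, and I handed the job in at about 13 s (no verdict was returned).

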